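# Open the bauble inspection box

## Task

Press down the release tab on the front of the wider of the two inspection boxes so that its lid springs up, then push that lid back until it is fully open and stays leaning against its stop. Use only the fingertips, gently, without pinching or gripping anything; leave the bauble lying in its cradle inside, the narrow box shut, and the loose things around undisturbed.

Things in the scene. Friction and masses are not known exactly. Their poses are not given: they have to be found in the camera images.
- wide_viewer: Wide inspection box fixed to the bench, green steel with a grey lid: body 130 mm front to back (x), 170 mm wide (y), walls 60 mm high, and a 40 mm high, 84 mm wide latch ledge that reaches 67 mm farther out on its front (-x) side. Origin: centre of the body's underside; x points from front (latch) to back (hinge), z up. A bauble lies inside. This is the one to open.
- wide_tab (a joint): Travel of the wide box's release tab in m: 0 up, 0.008 fully down. It springs back up. The latch lets the lid go at about 0.005; fully down takes about 5 N, straight down.
- wide_tab_top (a point): Centre of the top face of the wide box's release tab: a black plate 34 mm (x) by 44 mm (y), on the ledge in front of the lid, 54 mm above the bench and 112 mm in front of the box's origin. Pressed straight down.
- wide_lid (a joint): Angle of the wide box's lid in rad: 0 shut and latched, 0.8 sprung up, 1.9 fully open against its stop (leaning back past upright). Plate 133 mm from hinge to front edge, 174 mm wide, 8 mm thick, 150 g. Springs lift it only to 0.8; let go below about 1.5 it falls back to 0.8, beyond about 1.65 its weight takes it on to the stop, where it stays.
- wide_lid_edge (a point): Middle of the lower front edge of the wide box's lid; it moves with the lid (axes: x from the front edge to the hinge, z out of the lid's top). A steel latch toe, 24 mm wide, hangs 18 mm below this point (seen shut) and reaches 8 mm ahead of it; beside the toe the edge is plain.
- wide_hinge (a point): Middle of the wide box's hinge line, 65 mm behind the box's origin and 64 mm above the bench; the hinge line runs along its y, x points to the back of the box.
- bauble_center (a point): Centre of the bauble, a ball of 42 mm diameter with an 8 mm brass cap on top, 25 g, loose in a cork cradle ring inside the wide box, its centre 27 mm above the bench.
- narrow_viewer: Narrow inspection box fixed to the bench, green steel with a grey lid: body 130 mm front to back (x), 100 mm wide (y), walls 60 mm high, and a 40 mm high, 84 mm wide latch ledge that reaches 67 mm farther out on its front (-x) side. Origin: centre of the body's underside; x points from front (latch) to back (hinge), z up. Same build as the wide box, empty; it stays shut.
- narrow_lid (a joint): Angle of the narrow box's lid in rad: 0 shut and latched, 0.8 sprung up, 1.9 fully open against its stop (leaning back past upright). Plate 133 mm from hinge to front edge, 104 mm wide, 8 mm thick, 150 g. Springs lift it only to 0.8; let go below about 1.5 it falls back to 0.8, beyond about 1.65 its weight takes it on to the stop, where it stays.
- cap_jar: Amber jar with metal lid, 54 mm diameter, 60 mm high, loose. Origin: centre of its underside.
- gauge: Flat wooden gauge strip, 220 x 32 x 8 mm, lying loose along its x. Origin: centre of its underside.
- cork_ring: Cork ring, 90 mm outside diameter, 50 mm hole, 25 mm high, loose. Origin: centre of its underside.
- rod_cup: Aluminium cup, 64 mm diameter, 75 mm high, empty, loose. Origin: centre of its underside.

How it is judged:
By the outcome, as a careful person would: the job done as asked, in the order asked, and still so for the second after the job is handed in, with the robot touching nothing.
It also fails if it takes over 43 s, if anything falls off the work surface, if the arm or the gripper's body presses on something with over 40 N, if the wrist force passes 120 N, or if a joint passes its speed limit or range.

## Robot

A 6-joint arm with a two-finger parallel gripper is mounted at the origin on the work surface. World frame = base frame: x ahead of the robot, y to its left, z up, the work surface at z = 0. Lengths are in m, angles in rad, forces in N, time in s.
With the tool pointing down it reaches from about 0.35 to 0.95 m from the base axis. Payload 17.4 kg.
Tool frame: the origin (TCP) lies at the very end of the fingers, on their centre line; the grasp point (between the pads) lies 19 mm behind it (manip.grip_point_offset is the z of the grasp point in the tool frame, in m); z points along the fingers, y is the direction in which the jaws open and shut (so a half turn about z gives the same grasp; the last joint's range is limited). The gripper opens to 93 mm and grips with 3 to 60 N. Pads are 15 mm wide; open, the fingers measure 128 mm over their backs; the gripper's body (75 mm by 188 mm) begins 65 mm behind the grasp point.
Start: joints at [-1.177, 0.116, 1.442, -0, 1.584, -0.038], TCP at [0.282, -0.613, 0.219] pointing down, gripper open.
Joint ranges: [-2.83, 2.83], [-0.83, 2.19], [0.07, 2.5], [-1.14, 4.28], [0.01, 3], [-2.97, 2.97]. Speed limits (rad/s): [1.89, 1.89, 2.22, 3.14, 3.14, 3.14].

## Interface

Orientations are given as a 3x3 rotation matrix whose columns are the frame's x, y, z axes.
In Python, from bench import manip gives the robot as it stands.
- The arm moves only by the tool arm_command, never from a script. Its argument "increments" is a list of rows, each an object of numbers: "jaw": the opening, from -1 (shut) to 1 (fully open); "tx", "ty", "tz": the shift along the tool's x, y, z in mm; "rx", "ry", "rz": the turn, a rotation vector about the tool's x, y, z in degrees. A call has 1 to 20 rows; each row is the pose to reach, as a shift and turn from the pose commanded when the call began, along the tool's axes at that moment; what a row does not reach only later rows make up. A row lasts 1/10 s, in which the tool goes at most 50 mm and 8.59 degrees, less where a joint would pass 70% of its speed; a pose out of reach is approached as far as the arm can. A call with a gripper value outside its range is refused whole. The fingers move at their own pace and stop on an object; "squeeze" is the grip in N (left out, the last holds). Time passes only in rows, so rows that repeat a pose let the fingers close. It gives the time, the measured TCP pose, the force and the opening at its end, in the units of the state.
- manip.sense(): the state, without advancing time (a new reading comes with each control period).
- manip.get_image(name): name is "scene" or "side" or "wrist"; returns a dict with "frame" (400x640x3 uint8, red, green, blue), "fx", "fy", "cx", "cy" (pixels), "xyz" and "orientation" of the camera in the world; the wrist camera has in their place "mount" (4x4, takes a point from camera to tool coordinates, whose origin is the TCP and whose axes are the flange's). Camera axes: x right, y down, z forward; pixel columns grow to the right and rows downward; lengths in m; the calibration is good to about 2 mm. A picture is of the moment at which its call begins: read the wrist's pose just before it. There is no depth.
- manip.close_job(): hands the job in, once; it reports no verdict.
The state is a dict: "t": time; "q": joint angles; "qd": joint speeds; "joint_efforts": joint torques, N m; "eef_pos": TCP position; "ee_rot": TCP orientation; "wrist_force": force on the tool from outside, world axes, zero at the start; "torque": the same for the moment, N m; "gripper_width": opening from 0.0 (shut) to 1.0 (fully open).
Only numpy, scipy, OpenCV 4.12 (cv2) and the standard library are available. Lean on these libraries where they do the work, as an engineer would, in place of code of your own. Each camera call takes 0.05 s, during which the arm holds its last target.

## Working session

There is one attempt and no reset: what is moved stays moved. The work goes in short steps, Python scripts to look and compute and a tool call to move; the robot and the scene stay as the last step left them, time stands still between calls to the robot, and variables do not carry over. Pictures are saved under pics/ and viewed, and the job is handed in when it is done.

Besides the shell and the picture viewer there is one more tool, called after "Emit:" by a JSON object that holds its "method" and its "body". arm_command: Moves the arm, as the interface text tells. Its arguments: {"type":"object","properties":{"increments":{"type":"array","items":{"type":"object","properties":{"jaw":{"type":"number"},"tx":{"type":"number"},"ty":{"type":"number"},"tz":{"type":"number"},"rx":{"type":"number"},"ry":{"type":"number"},"rz":{"type":"number"}}}},"squeeze":{"type":"number"}},"required":["increments"]}

```bash
ls; mkdir -p pics; python3 - <<'E'
from bench import manip
import cv2,pickle
s=manip.sense();print({k:s[k] for k in('t','eef_pos','ee_rot','wrist_force','gripper_width')})
d={}
for n in('scene','side','wrist'):
    i=manip.get_image(n);d[n]=i;cv2.imwrite(f'pics/{n}0.png',cv2.cvtColor(i['frame'],cv2.COLOR_RGB2BGR))
    print(n,{k:v for k,v in i.items() if k!='frame'})
pickle.dump(d,open('im0.pkl','wb'))
E
```

```text
pics
{'t': 0.0, 'eef_pos': array([ 0.28240484, -0.61285428,  0.21788804]), 'ee_rot': array([[ 9.08202776e-01,  4.18530165e-01, -4.66663072e-04],
       [ 4.18530424e-01, -9.08202136e-01,  1.07930024e-03],
       [ 2.78953079e-05, -1.17553617e-03, -9.99999309e-01]]), 'wrist_force': array([-0.18394912,  0.22904048,  0.49813892]), 'gripper_width': 0.9985766664806921}
scene {'fx': 377.9859449678041, 'fy': 377.9859449678041, 'cx': 317.2979198220505, 'cy': 201.42562694765988, 'xyz': array([ 1.30551839, -0.05314586,  0.90700077]), 'orientation': array([[ 0.0461054 ,  0.76553561, -0.64173945],
       [ 0.99892816, -0.03269474,  0.03276562],
       [ 0.00410174, -0.64256228, -0.76622248]])}
side {'fx': 454.27908328594935, 'fy': 454.27908328594935, 'cx': 322.4184786098779, 'cy': 195.07560965047165, 'xyz': array([0.49808797, 1.10039944, 0.78095121]), 'orientation': array([[-0.99311032, -0.07896995,  0.08657739],
       [-0.11560005,  0.53918294, -0.83421723],
       [ 0.01919704, -0.83847809, -0.54459707]])}
wrist {'fx': 357.6886410603439, 'fy': 357.6886410603439, 'cx': 317.11662069034094, 'cy': 196.3230444587587, 'mount': array([[-6.33642735e-04, -9.69440544e-01, -2.45325558e-01,
         6.61627840e-02],
       [ 9.99999764e-01, -6.79531059e-04,  1.02404228e-04,
         8.42492935e-05],
       [-2.65981147e-04, -2.45325435e-01,  9.69440746e-01,
        -1.67356337e-01],
       [ 0.00000000e+00,  0.00000000e+00,  0.00000000e+00,
         1.00000000e+00]])}
```

View pics/scene0.png

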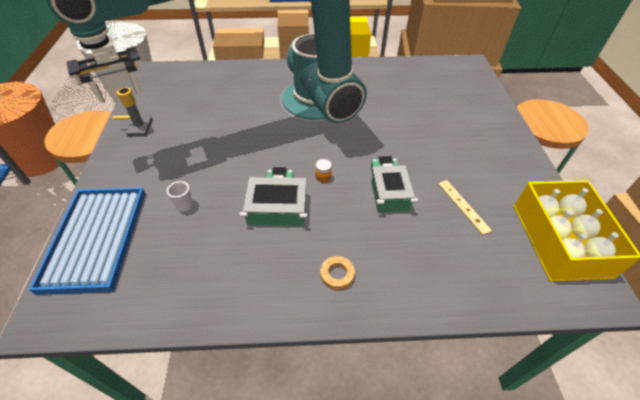

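View pics/side0.png

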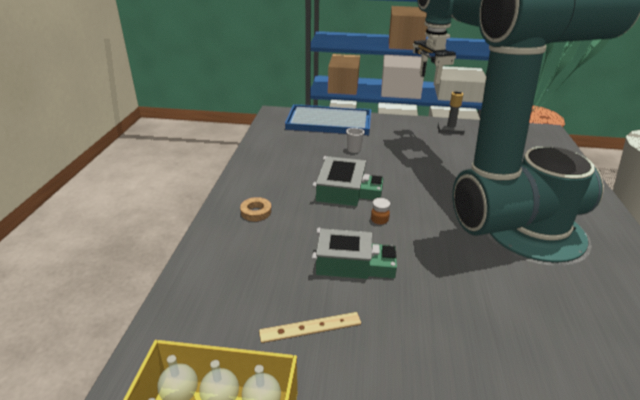

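```bash
python3 - <<'E'
import cv2,numpy as np
a=cv2.imread('pics/scene0.png')[150:240,225:325];b=cv2.imread('pics/side0.png')[145:215,300:400]
a=cv2.resize(a,None,fx=6,fy=6,interpolation=cv2.INTER_CUBIC);b=cv2.resize(b,None,fx=6,fy=6,interpolation=cv2.INTER_CUBIC)
cv2.imwrite('pics/za.png',a);cv2.imwrite('pics/zb.png',b)
E
```

```text
(no output)
```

View pics/za.png

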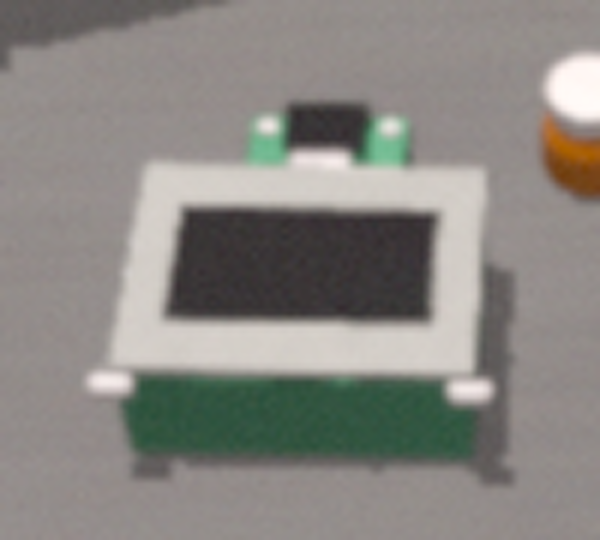

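View pics/zb.png

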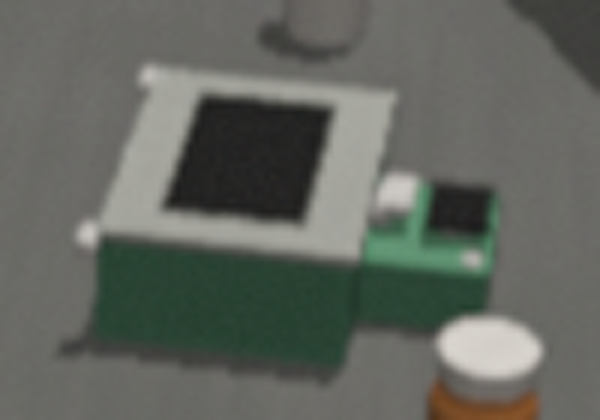

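```bash
cat >h.py <<'E'
import numpy as np,pickle
def ray(im,uv,z):
    d=np.array([(uv[0]-im['cx'])/im['fx'],(uv[1]-im['cy'])/im['fy'],1.]);w=np.asarray(im['orientation'])@d;o=np.asarray(im['xyz'])
    return o+w*(z-o[2])/w[2]
E
python3 - <<'E'
from h import *
d=pickle.load(open('im0.pkl','rb'));np.set_printoptions(precision=4,suppress=True)
def go(n,ox,oy,pts,z):
    P=[ray(d[n],((u+.5)/6-.5+ox,(v+.5)/6-.5+oy),z) for u,v in pts]
    print(n,z,*[p[:2] for p in P],'mean',np.mean(P,0)[:2],'sides',[round(np.linalg.norm(P[i]-P[i-1]),4) for i in range(len(P))])
    return P
for n,ox,oy,pts in(('scene',225,150,[(148,163),(487,170),(475,373),(112,363)]),('side',300,145,[(398,95),(363,262),(97,237),(155,70)])):
    P=go(n,ox,oy,pts,.068)
    f=(P[0]+P[1])/2;b=(P[2]+P[3])/2;x=b-f;print('front',f,'back',b,'yaw',np.degrees(np.arctan2(x[1],x[0])))
    y=P[0]-P[1]+P[3]-P[2];print('yaw from y',np.degrees(np.arctan2(-y[0],y[1])))
go('side',300,145,[(432,182),(495,186),(490,236),(424,230)],.054)
go('scene',225,150,[(287,103),(368,107)],.054)
go('scene',225,150,[(588,90)],.06);go('side',300,145,[(490,350)],.06)
E
```

```text
scene 0.068 [ 0.4954 -0.2209] [ 0.5077 -0.0482] [ 0.6393 -0.0574] [ 0.6259 -0.2288] mean [ 0.5671 -0.1388] sides [np.float64(0.1307), np.float64(0.1731), np.float64(0.132), np.float64(0.172)]
front [ 0.5016 -0.1345  0.068 ] back [ 0.6326 -0.1431  0.068 ] yaw -3.7313847740959085
yaw from y 175.74293398033248
side 0.068 [ 0.4944 -0.2196] [ 0.5054 -0.0447] [ 0.6382 -0.0488] [ 0.6289 -0.2282] mean [ 0.5667 -0.1353] sides [np.float64(0.1348), np.float64(0.1752), np.float64(0.1328), np.float64(0.1796)]
front [ 0.4999 -0.1321  0.068 ] back [ 0.6335 -0.1385  0.068 ] yaw -2.7188499268554374
yaw from y 176.73183837638308
side 0.054 [ 0.4731 -0.1521] [ 0.44   -0.1529] [ 0.4422 -0.1018] [ 0.4759 -0.1027] mean [ 0.4578 -0.1274] sides [np.float64(0.0495), np.float64(0.0331), np.float64(0.0512), np.float64(0.0337)]
scene 0.054 [ 0.4409 -0.153 ] [ 0.4457 -0.11  ] mean [ 0.4433 -0.1315] sides [np.float64(0.0433), np.float64(0.0433)]
scene 0.06 [0.4439 0.007 ] mean [0.4439 0.007 ] sides [np.float64(0.0)]
side 0.06 [0.4419 0.0125] mean [0.4419 0.0125] sides [np.float64(0.0)]
```

```bash
python3 - <<'E'
from h import *
d=pickle.load(open('im0.pkl','rb'));np.set_printoptions(precision=3,suppress=True)
print('post base',ray(d['scene'],(138,128),0),ray(d['side'],(453,130),0))
for z in(.08,.12,.16):print('post top',z,ray(d['scene'],(124,90),z),ray(d['side'],(457,93),z))
print('cup',ray(d['scene'],(182,207),0),ray(d['side'],(355,150),0))
s=np.array([[0.908202776,0.418530165,0],[0.418530424,-0.9082,0],[0,0,-1]])
print(s.T@(np.array([.4575,-.130,.12])-[.2824,-.6129,.2179]))
E
```

```text
post base [ 0.16  -0.666  0.   ] [ 0.148 -0.66   0.   ]
post top 0.08 [ 0.033 -0.722  0.08 ] [ 0.118 -0.879  0.08 ]
post top 0.12 [ 0.094 -0.69   0.12 ] [ 0.14  -0.766  0.12 ]
post top 0.16 [ 0.156 -0.658  0.16 ] [ 0.162 -0.653  0.16 ]
cup [ 0.55  -0.433  0.   ] [ 0.537 -0.421  0.   ]
[ 0.361 -0.365  0.098]
```

View pics/wrist0.png

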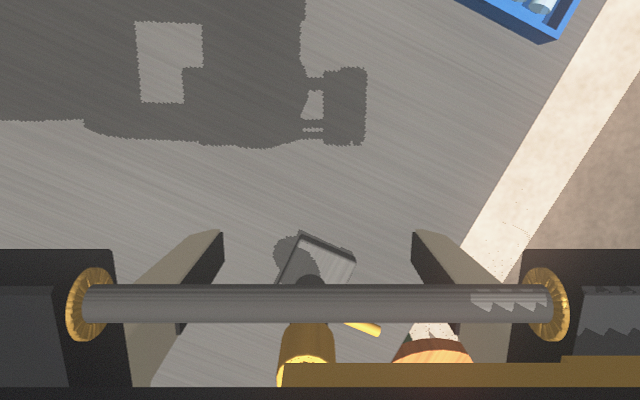

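Emit:
{"method": "arm_command", "body": {"increments": [{"tx":8,"ty":-8,"rz":1,"jaw":-1},{"tx":25,"ty":-25,"rz":3,"jaw":-1},{"tx":50,"ty":-51,"rz":6,"jaw":-1},{"tx":80,"ty":-81,"rz":9,"jaw":-1},{"tx":110,"ty":-111,"rz":12,"jaw":-1},{"tx":140,"ty":-142,"rz":14,"jaw":-1},{"tx":170,"ty":-172,"rz":17,"jaw":-1},{"tx":200,"ty":-202,"rz":19,"jaw":-1},{"tx":230,"ty":-233,"rz":21,"jaw":-1},{"tx":260,"ty":-263,"rz":23,"jaw":-1},{"tx":290,"ty":-293,"rz":25,"jaw":-1},{"tx":315,"ty":-318,"rz":26,"jaw":-1},{"tx":335,"ty":-339,"rz":27,"jaw":-1},{"tx":350,"ty":-354,"rz":28,"jaw":-1},{"tx":358,"ty":-362,"rz":28.2,"jaw":-1},{"tx":361,"ty":-365,"rz":28.2,"jaw":-1},{"tx":361,"ty":-365,"rz":28.2,"jaw":-1},{"tx":361,"ty":-365,"rz":28.2,"jaw":-1}], "squeeze": 3}}

```text
invalid input at $.increments[0]: expected keys jaw, tx, ty, tz, rx, ry, rz
```

```bash
python3 - <<'E'
from bench import manip
import cv2,pickle
s=manip.sense();print({k:s[k] for k in('t','eef_pos','ee_rot','wrist_force','gripper_width')})
i=manip.get_image('wrist');i['s']=s;pickle.dump(i,open('w1.pkl','wb'))
cv2.imwrite('pics/wrist1.png',cv2.cvtColor(i['frame'],cv2.COLOR_RGB2BGR))
E
```

```text
{'t': 0.15, 'eef_pos': array([ 0.28240162, -0.61291271,  0.21808636]), 'ee_rot': array([[ 9.08235117e-01,  4.18460126e-01, -3.09354677e-04],
       [ 4.18460236e-01, -9.08234746e-01,  8.23356967e-04],
       [ 6.35753944e-05, -8.77254342e-04, -9.99999613e-01]]), 'wrist_force': array([-0.50537758, -0.05117767,  0.11073737]), 'gripper_width': 0.9979826239091184}
```

View pics/wrist1.png

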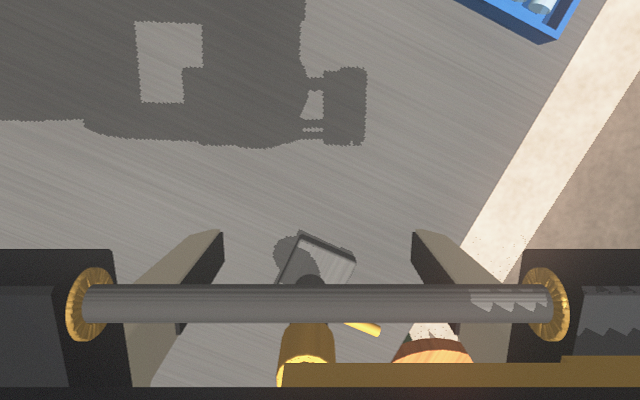

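The call was refused because every row needs all of its keys; the arm has not moved, and the wrist picture is unchanged.

Emit:
{"method": "arm_command", "body": {"increments": [{"jaw":-1,"tx":8,"ty":-8,"tz":0,"rx":0,"ry":0,"rz":1},{"jaw":-1,"tx":25,"ty":-25,"tz":0,"rx":0,"ry":0,"rz":3},{"jaw":-1,"tx":50,"ty":-51,"tz":0,"rx":0,"ry":0,"rz":6},{"jaw":-1,"tx":80,"ty":-81,"tz":0,"rx":0,"ry":0,"rz":9},{"jaw":-1,"tx":110,"ty":-111,"tz":0,"rx":0,"ry":0,"rz":12},{"jaw":-1,"tx":140,"ty":-142,"tz":0,"rx":0,"ry":0,"rz":14},{"jaw":-1,"tx":170,"ty":-172,"tz":0,"rx":0,"ry":0,"rz":17},{"jaw":-1,"tx":200,"ty":-202,"tz":0,"rx":0,"ry":0,"rz":19},{"jaw":-1,"tx":230,"ty":-233,"tz":0,"rx":0,"ry":0,"rz":21},{"jaw":-1,"tx":260,"ty":-263,"tz":0,"rx":0,"ry":0,"rz":23},{"jaw":-1,"tx":290,"ty":-293,"tz":0,"rx":0,"ry":0,"rz":25},{"jaw":-1,"tx":315,"ty":-318,"tz":0,"rx":0,"ry":0,"rz":26},{"jaw":-1,"tx":335,"ty":-339,"tz":0,"rx":0,"ry":0,"rz":27},{"jaw":-1,"tx":350,"ty":-354,"tz":0,"rx":0,"ry":0,"rz":28},{"jaw":-1,"tx":358,"ty":-362,"tz":0,"rx":0,"ry":0,"rz":28.2},{"jaw":-1,"tx":361,"ty":-365,"tz":0,"rx":0,"ry":0,"rz":28.2},{"jaw":-1,"tx":361,"ty":-365,"tz":0,"rx":0,"ry":0,"rz":28.2},{"jaw":-1,"tx":361,"ty":-365,"tz":0,"rx":0,"ry":0,"rz":28.2}], "squeeze": 3}}

```text
t: 2.0
eef_pos: [0.4574, -0.1311, 0.2186]
ee_rot: [[0.998, -0.061, -0.0], [-0.061, -0.998, -0.0], [-0.0, 0.0, -1.0]]
wrist_force: [0.1, -0.4, -0.3]
gripper_width: 0.007
```

```bash
python3 - <<'E'
from bench import manip
import cv2,pickle
s=manip.sense();print({k:s[k] for k in('t','eef_pos','ee_rot','wrist_force','gripper_width')})
i=manip.get_image('wrist');i['s']=s;pickle.dump(i,open('w2.pkl','wb'))
cv2.imwrite('pics/wrist2.png',cv2.cvtColor(i['frame'],cv2.COLOR_RGB2BGR))
E
```

```text
{'t': 2.0, 'eef_pos': array([ 0.45736263, -0.13109382,  0.21856353]), 'ee_rot': array([[ 9.98146120e-01, -6.08628316e-02, -1.97780096e-04],
       [-6.08628537e-02, -9.98146132e-01, -1.07455269e-04],
       [-1.90873406e-04,  1.19293521e-04, -9.99999975e-01]]), 'wrist_force': array([ 0.12907615, -0.40013912, -0.27323529]), 'gripper_width': 0.00735746627596234}
```

View pics/wrist2.png

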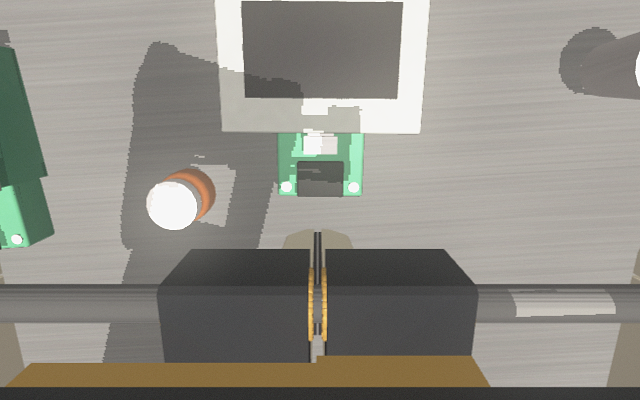

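```bash
python3 - <<'E'
from h import *
w=pickle.load(open('w2.pkl','rb'));s=w['s'];np.set_printoptions(precision=4,suppress=True)
M=w['mount'];R=s['ee_rot']
w['orientation']=R@M[:3,:3];w['xyz']=s['eef_pos']+R@M[:3,3]
for z,ps in((.054,[(297.5,161),(343.5,161.5),(344,196.5),(297,196.5)]),(.068,[(221,132),(421,134)])):
    P=[ray(w,p,z) for p in ps];print(z,*[p[:2] for p in P],'mean',np.mean(P,0))
    print('in tool',R.T@(np.mean(P,0)-s['eef_pos']))
E
```

```text
0.054 [ 0.4748 -0.1147] [ 0.4717 -0.1575] [ 0.438  -0.1565] [ 0.4408 -0.1116] mean [ 0.4563 -0.1351  0.054 ]
in tool [-0.0008  0.004   0.1646]
0.068 [ 0.5065 -0.0505] [ 0.494  -0.2256] mean [ 0.5003 -0.1381  0.068 ]
in tool [0.0433 0.0043 0.1506]
```

Emit:
{"method": "arm_command", "body": {"increments": [{"jaw":-1,"tx":-1,"ty":3,"tz":10,"rx":0,"ry":0,"rz":0},{"jaw":-1,"tx":-1,"ty":3,"tz":30,"rx":0,"ry":0,"rz":0},{"jaw":-1,"tx":-1,"ty":3,"tz":55,"rx":0,"ry":0,"rz":0},{"jaw":-1,"tx":-1,"ty":3,"tz":80,"rx":0,"ry":0,"rz":0},{"jaw":-1,"tx":-1,"ty":3,"tz":105,"rx":0,"ry":0,"rz":0},{"jaw":-1,"tx":-1,"ty":3,"tz":125,"rx":0,"ry":0,"rz":0},{"jaw":-1,"tx":-1,"ty":3,"tz":140,"rx":0,"ry":0,"rz":0},{"jaw":-1,"tx":-1,"ty":3,"tz":150,"rx":0,"ry":0,"rz":0},{"jaw":-1,"tx":-1,"ty":3,"tz":155,"rx":0,"ry":0,"rz":0},{"jaw":-1,"tx":-1,"ty":3,"tz":158,"rx":0,"ry":0,"rz":0},{"jaw":-1,"tx":-1,"ty":3,"tz":160,"rx":0,"ry":0,"rz":0},{"jaw":-1,"tx":-1,"ty":3,"tz":160,"rx":0,"ry":0,"rz":0},{"jaw":-1,"tx":-1,"ty":3,"tz":160,"rx":0,"ry":0,"rz":0}]}}

```text
t: 3.35
eef_pos: [0.4567, -0.1335, 0.0591]
ee_rot: [[0.998, -0.06, 0.001], [-0.06, -0.998, -0.0], [0.001, 0.0, -1.0]]
wrist_force: [0.0, 0.0, -0.7]
gripper_width: 0.003
```

```bash
python3 - <<'E'
from bench import manip
import cv2
i=manip.get_image('side')
cv2.imwrite('pics/side3.png',cv2.resize(cv2.cvtColor(i['frame'],cv2.COLOR_RGB2BGR)[60:220,290:450],None,fx=3.7,fy=3.7,interpolation=cv2.INTER_CUBIC))
E
```

```text
(no output)
```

View pics/side3.png

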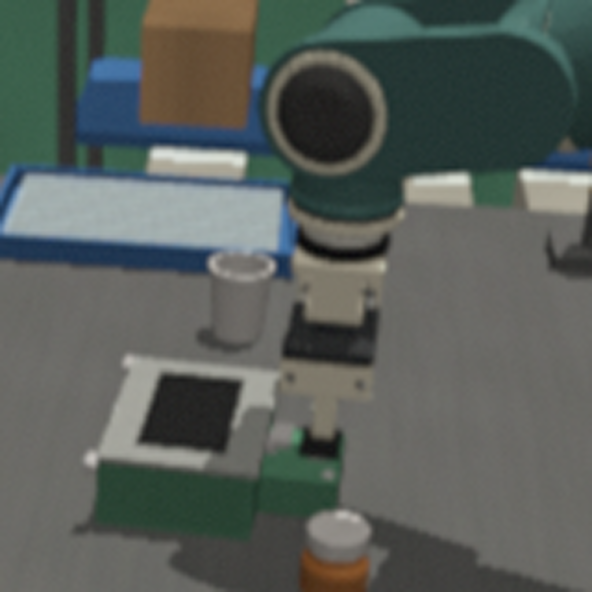

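Emit:
{"method": "arm_command", "body": {"increments": [{"jaw":-1,"tx":0,"ty":0,"tz":2,"rx":0,"ry":0,"rz":0},{"jaw":-1,"tx":0,"ty":0,"tz":4,"rx":0,"ry":0,"rz":0},{"jaw":-1,"tx":0,"ty":0,"tz":5.5,"rx":0,"ry":0,"rz":0},{"jaw":-1,"tx":0,"ty":0,"tz":7,"rx":0,"ry":0,"rz":0},{"jaw":-1,"tx":0,"ty":0,"tz":8.5,"rx":0,"ry":0,"rz":0},{"jaw":-1,"tx":0,"ty":0,"tz":10,"rx":0,"ry":0,"rz":0},{"jaw":-1,"tx":0,"ty":0,"tz":11,"rx":0,"ry":0,"rz":0},{"jaw":-1,"tx":0,"ty":0,"tz":12,"rx":0,"ry":0,"rz":0},{"jaw":-1,"tx":0,"ty":0,"tz":12,"rx":0,"ry":0,"rz":0},{"jaw":-1,"tx":0,"ty":0,"tz":12,"rx":0,"ry":0,"rz":0},{"jaw":-1,"tx":0,"ty":0,"tz":12,"rx":0,"ry":0,"rz":0}]}}

```text
t: 4.5
eef_pos: [0.4565, -0.1334, 0.0467]
ee_rot: [[0.998, -0.06, 0.0], [-0.06, -0.998, 0.0], [0.0, -0.0, -1.0]]
wrist_force: [-1.0, 0.5, 4.9]
gripper_width: 0.007
```

```bash
python3 - <<'E'
from bench import manip
import cv2
print(manip.sense()['wrist_force'])
i=manip.get_image('side')
cv2.imwrite('pics/side4.png',cv2.resize(cv2.cvtColor(i['frame'],cv2.COLOR_RGB2BGR)[60:220,290:450],None,fx=3.7,fy=3.7,interpolation=cv2.INTER_CUBIC))
E
```

```text
[-1.04908718  0.51407285  4.89900482]
```

View pics/side4.png

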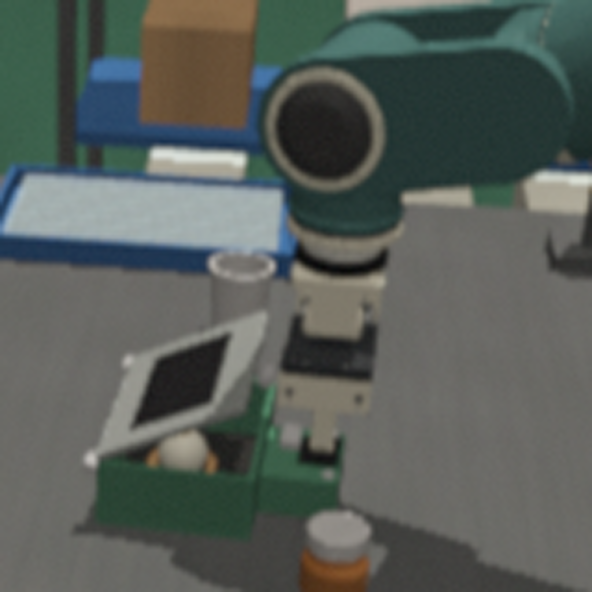

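Emit:
{"method": "arm_command", "body": {"increments": [{"jaw":-1,"tx":0,"ty":0,"tz":-5,"rx":0,"ry":0,"rz":0},{"jaw":-1,"tx":-2,"ty":0,"tz":-20,"rx":0,"ry":0,"rz":0},{"jaw":-1,"tx":-2,"ty":10,"tz":-40,"rx":0,"ry":0,"rz":0},{"jaw":-1,"tx":-2,"ty":20,"tz":-60,"rx":0,"ry":0,"rz":0},{"jaw":-1,"tx":-2,"ty":32,"tz":-78,"rx":0,"ry":0,"rz":0},{"jaw":-1,"tx":0,"ty":41,"tz":-89,"rx":0,"ry":0,"rz":0},{"jaw":-1,"tx":8,"ty":45,"tz":-93,"rx":0,"ry":0,"rz":0},{"jaw":-1,"tx":20,"ty":45,"tz":-93,"rx":0,"ry":0,"rz":0},{"jaw":-1,"tx":35,"ty":45,"tz":-93,"rx":0,"ry":0,"rz":0},{"jaw":-1,"tx":48,"ty":45,"tz":-93,"rx":0,"ry":0,"rz":0},{"jaw":-1,"tx":56,"ty":45,"tz":-93,"rx":0,"ry":0,"rz":0},{"jaw":-1,"tx":60,"ty":45,"tz":-93,"rx":0,"ry":0,"rz":0},{"jaw":-1,"tx":60,"ty":45,"tz":-93,"rx":0,"ry":0,"rz":0}]}}

```text
t: 5.85
eef_pos: [0.5139, -0.1817, 0.1392]
ee_rot: [[0.998, -0.06, -0.001], [-0.06, -0.998, 0.0], [-0.001, -0.0, -1.0]]
wrist_force: [-1.0, 0.2, -0.2]
gripper_width: 0.003
```

```bash
python3 - <<'E'
from bench import manip
import cv2,numpy as np
print(manip.sense()['wrist_force'])
i=manip.get_image('side')['frame'][60:220,290:450];j=manip.get_image('scene')['frame'][110:240,215:345]
f=lambda a:cv2.resize(a,(395,395),interpolation=cv2.INTER_CUBIC)
cv2.imwrite('pics/p5.png',cv2.cvtColor(np.hstack([f(i),f(j)]),cv2.COLOR_RGB2BGR))
E
```

```text
[-0.98254848  0.18468651 -0.16610621]
```

View pics/p5.png

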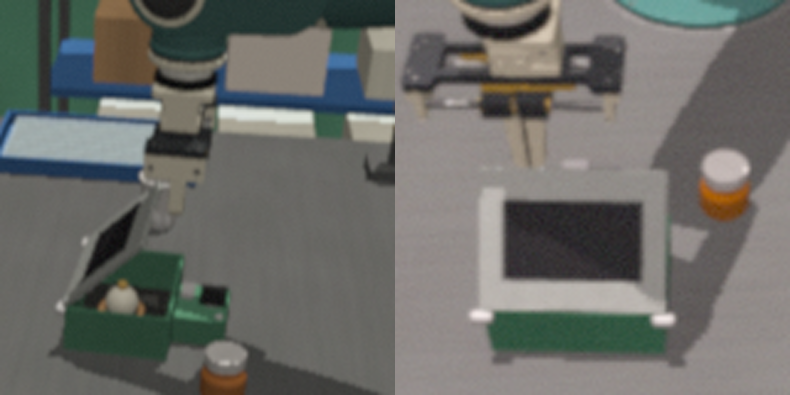

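Emit:
{"method": "arm_command", "body": {"increments": [{"jaw":-1,"tx":4,"ty":0,"tz":0,"rx":0,"ry":0,"rz":0},{"jaw":-1,"tx":9,"ty":0,"tz":0,"rx":0,"ry":0,"rz":0},{"jaw":-1,"tx":14,"ty":0,"tz":0,"rx":0,"ry":0,"rz":0},{"jaw":-1,"tx":19,"ty":0,"tz":0,"rx":0,"ry":0,"rz":0},{"jaw":-1,"tx":25,"ty":0,"tz":0,"rx":0,"ry":0,"rz":0},{"jaw":-1,"tx":31,"ty":0,"tz":0,"rx":0,"ry":0,"rz":0},{"jaw":-1,"tx":37,"ty":0,"tz":0,"rx":0,"ry":0,"rz":0},{"jaw":-1,"tx":43,"ty":0,"tz":0,"rx":0,"ry":0,"rz":0},{"jaw":-1,"tx":49,"ty":0,"tz":0,"rx":0,"ry":0,"rz":0},{"jaw":-1,"tx":55,"ty":0,"tz":0,"rx":0,"ry":0,"rz":0},{"jaw":-1,"tx":61,"ty":0,"tz":0,"rx":0,"ry":0,"rz":0},{"jaw":-1,"tx":67,"ty":0,"tz":0,"rx":0,"ry":0,"rz":0},{"jaw":-1,"tx":73,"ty":0,"tz":0,"rx":0,"ry":0,"rz":0},{"jaw":-1,"tx":78,"ty":0,"tz":0,"rx":0,"ry":0,"rz":0},{"jaw":-1,"tx":82,"ty":0,"tz":0,"rx":0,"ry":0,"rz":0},{"jaw":-1,"tx":85,"ty":0,"tz":0,"rx":0,"ry":0,"rz":0},{"jaw":-1,"tx":86,"ty":0,"tz":0,"rx":0,"ry":0,"rz":0}]}}

```text
t: 7.65
eef_pos: [0.5997, -0.1872, 0.1396]
ee_rot: [[0.998, -0.06, -0.0], [-0.06, -0.998, 0.0], [-0.0, -0.0, -1.0]]
wrist_force: [-0.6, -0.2, 0.0]
gripper_width: 0.004
```

```bash
python3 - <<'E'
from bench import manip
import cv2,numpy as np
print(manip.sense()['wrist_force'])
i=manip.get_image('side')['frame'][60:220,290:450];j=manip.get_image('scene')['frame'][110:240,215:345]
f=lambda a:cv2.resize(a,(395,395),interpolation=cv2.INTER_CUBIC)
cv2.imwrite('pics/p6.png',cv2.cvtColor(np.hstack([f(i),f(j)]),cv2.COLOR_RGB2BGR))
E
```

```text
[-0.57278418 -0.19298822  0.02919704]
```

View pics/p6.png

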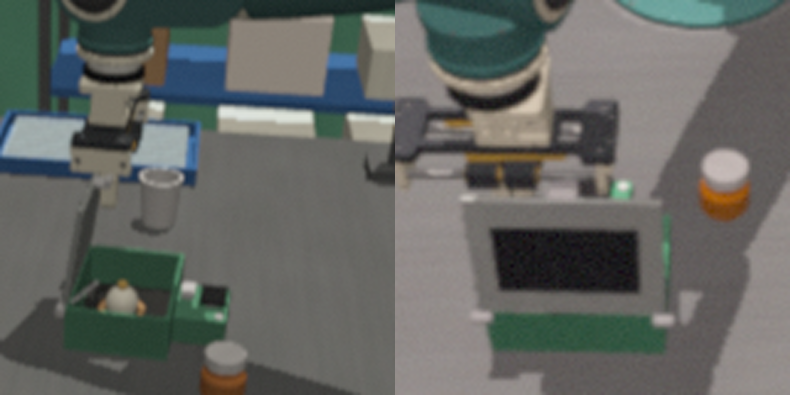

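Emit:
{"method": "arm_command", "body": {"increments": [{"jaw":-1,"tx":4,"ty":0,"tz":0,"rx":0,"ry":0,"rz":0},{"jaw":-1,"tx":8,"ty":0,"tz":0,"rx":0,"ry":0,"rz":0},{"jaw":-1,"tx":12,"ty":0,"tz":0,"rx":0,"ry":0,"rz":0},{"jaw":-1,"tx":16,"ty":0,"tz":0,"rx":0,"ry":0,"rz":0},{"jaw":-1,"tx":20,"ty":0,"tz":0,"rx":0,"ry":0,"rz":0},{"jaw":-1,"tx":23,"ty":0,"tz":0,"rx":0,"ry":0,"rz":0},{"jaw":-1,"tx":26,"ty":0,"tz":0,"rx":0,"ry":0,"rz":0},{"jaw":-1,"tx":29,"ty":0,"tz":0,"rx":0,"ry":0,"rz":0},{"jaw":-1,"tx":32,"ty":0,"tz":0,"rx":0,"ry":0,"rz":0},{"jaw":-1,"tx":34,"ty":0,"tz":0,"rx":0,"ry":0,"rz":0},{"jaw":-1,"tx":36,"ty":0,"tz":0,"rx":0,"ry":0,"rz":0},{"jaw":-1,"tx":37,"ty":0,"tz":0,"rx":0,"ry":0,"rz":0},{"jaw":-1,"tx":37,"ty":0,"tz":0,"rx":0,"ry":0,"rz":0},{"jaw":-1,"tx":37,"ty":0,"tz":0,"rx":0,"ry":0,"rz":0}]}}

```text
t: 9.15
eef_pos: [0.6363, -0.1894, 0.1396]
ee_rot: [[0.998, -0.06, -0.0], [-0.06, -0.998, 0.0], [-0.0, -0.0, -1.0]]
wrist_force: [0.7, -0.2, -0.5]
gripper_width: 0.007
```

```bash
python3 - <<'E'
from bench import manip
import cv2,numpy as np
print(manip.sense()['wrist_force'])
i=manip.get_image('side')['frame'][60:220,290:450];j=manip.get_image('scene')['frame'][110:240,215:345]
f=lambda a:cv2.resize(a,(395,395),interpolation=cv2.INTER_CUBIC)
cv2.imwrite('pics/p7.png',cv2.cvtColor(np.hstack([f(i),f(j)]),cv2.COLOR_RGB2BGR))
E
```

```text
[ 0.69980825 -0.15617071 -0.48144486]
```

View pics/p7.png

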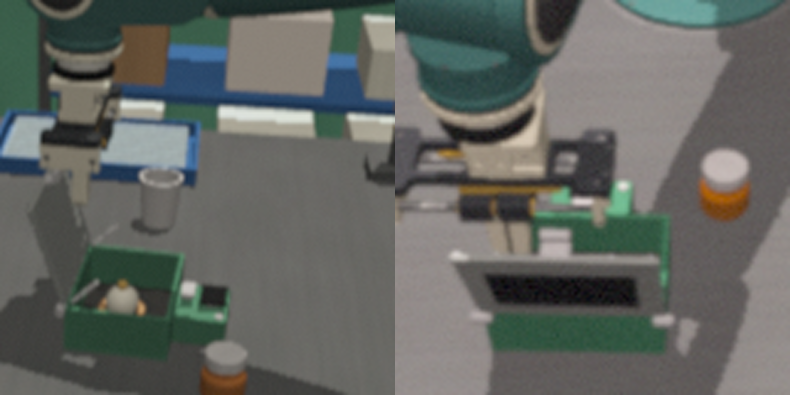

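Emit:
{"method": "arm_command", "body": {"increments": [{"jaw":-1,"tx":-3,"ty":0,"tz":0,"rx":0,"ry":0,"rz":0},{"jaw":-1,"tx":-10,"ty":0,"tz":0,"rx":0,"ry":0,"rz":0},{"jaw":-1,"tx":-25,"ty":0,"tz":0,"rx":0,"ry":0,"rz":0},{"jaw":-1,"tx":-45,"ty":0,"tz":0,"rx":0,"ry":0,"rz":0},{"jaw":-1,"tx":-65,"ty":0,"tz":-10,"rx":0,"ry":0,"rz":0},{"jaw":-1,"tx":-85,"ty":0,"tz":-30,"rx":0,"ry":0,"rz":0},{"jaw":-1,"tx":-105,"ty":0,"tz":-55,"rx":0,"ry":0,"rz":0},{"jaw":-1,"tx":-125,"ty":0,"tz":-80,"rx":0,"ry":0,"rz":0},{"jaw":-1,"tx":-145,"ty":0,"tz":-100,"rx":0,"ry":0,"rz":0},{"jaw":-1,"tx":-160,"ty":0,"tz":-115,"rx":0,"ry":0,"rz":0},{"jaw":-1,"tx":-170,"ty":0,"tz":-125,"rx":0,"ry":0,"rz":0},{"jaw":-1,"tx":-174,"ty":0,"tz":-129,"rx":0,"ry":0,"rz":0},{"jaw":-1,"tx":-175,"ty":0,"tz":-130,"rx":0,"ry":0,"rz":0},{"jaw":-1,"tx":-175,"ty":0,"tz":-130,"rx":0,"ry":0,"rz":0},{"jaw":-1,"tx":-175,"ty":0,"tz":-130,"rx":0,"ry":0,"rz":0},{"jaw":-1,"tx":-175,"ty":0,"tz":-130,"rx":0,"ry":0,"rz":0}]}}

```text
t: 10.85
eef_pos: [0.4619, -0.1788, 0.2689]
ee_rot: [[0.998, -0.06, -0.001], [-0.06, -0.998, 0.001], [-0.001, -0.0, -1.0]]
wrist_force: [0.1, 0.1, -0.5]
gripper_width: 0.011
```

```bash
python3 - <<'E'
from bench import manip
import cv2,numpy as np
print(manip.sense()['wrist_force'])
I=manip.get_image('side')['frame'];J=manip.get_image('scene')['frame']
i=I[60:220,290:450];j=J[110:240,215:345]
f=lambda a:cv2.resize(a,(395,395),interpolation=cv2.INTER_CUBIC)
cv2.imwrite('pics/p8.png',cv2.cvtColor(np.hstack([f(i),f(j)]),cv2.COLOR_RGB2BGR))
cv2.imwrite('pics/p8s.png',cv2.cvtColor(J,cv2.COLOR_RGB2BGR))
E
```

```text
[ 0.1371525   0.14181645 -0.53244281]
```

View pics/p8.png

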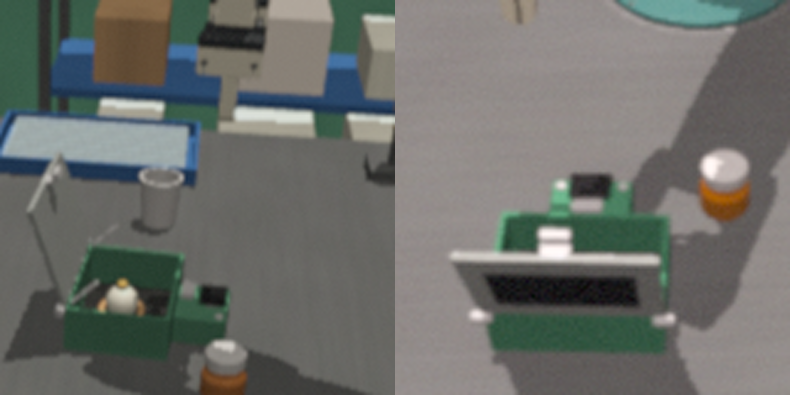

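View pics/p8s.png

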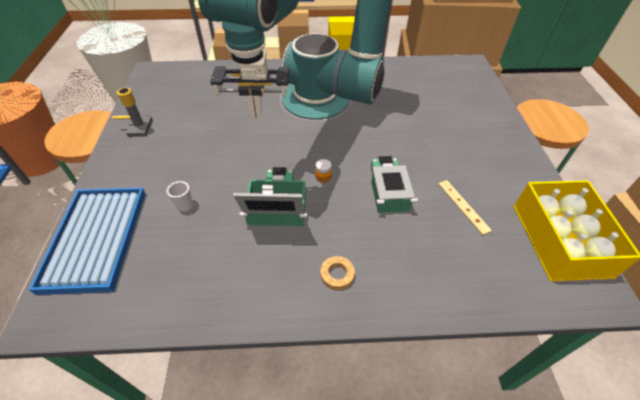

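```bash
python3 - <<'E'
from h import *
d=pickle.load(open('im0.pkl','rb'));im=d['scene']
c,sn=np.cos(np.radians(-3.5)),np.sin(np.radians(-3.5));o=np.array([.5687,-.1385,0])
for th in(1.65,1.8,1.9):
  for y in(.087,-.087):
    x=.065-.133*np.cos(th);z=.064+.133*np.sin(th);p=o+[c*x-sn*y,sn*x+c*y,z]
    q=np.asarray(im['orientation']).T@(p-im['xyz']);u=im['fx']*q[0]/q[2]+im['cx'];v=im['fy']*q[1]/q[2]+im['cy']
    print(th,y,'crop px',(u-215)*395/130+395,(v-110)*395/130)
E
```

```text
1.65 0.087 crop px 662.6527972575311 223.4234681576509
1.65 -0.087 crop px 455.9466676298306 220.5709921547436
1.8 0.087 crop px 661.817192868934 243.34779381094657
1.8 -0.087 crop px 452.88328088363846 240.4410916118019
1.9 0.087 crop px 661.3172577587807 257.84052107957837
1.9 -0.087 crop px 451.19628671931525 254.90012737811355
```

The lid's edge is seen at rows 253–258, which matches the 1.9 rad projection. Handing in.

```bash
python3 - <<'E'
from bench import manip
print(manip.close_job())
E
```

```text
the job is handed in; nothing more can be done
None
```

The wide box is open, with its lid leaning back against its stop. I pressed its release tab with the closed fingertips at about 5 N and the lid sprang up. I then pushed the plain edge beside the latch toe back until the lid passed upright, and withdrew the arm clear. The job was handed in at about 11 s of the 43 s allowed.

**Lid:** in the scene camera its edge sits where a fully open lid (1.9 rad) should be, and it did not move when the fingers withdrew.

**Forces:** after the arm withdrew, the wrist force was back to about zero. The largest I read was about 5 N, taken at the end of each move.

**Surroundings:** the last pictures show the bauble in its cradle and the narrow box shut. The jar, cup, cork ring and gauge strip look unmoved, judged by eye rather than measured.

**Problems:** the first move call was refused because its rows lacked some keys, and nothing moved. The first tab position estimates and the wrist camera's disagreed by about 4 mm sideways, and I pressed between them. No check failed.

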